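# Make up the casting kit and the soldering kit at the jeweller's bench

## Robot

A 6-joint arm with a two-finger parallel gripper is mounted at the origin on the work surface. World frame = base frame: x ahead of the robot, y to its left, z up, the work surface at z = 0. Lengths are in m, angles in degrees, forces in N, time in s.
With the tool pointing down it reaches from about 0.4 to 0.825 m from the base axis. Payload 7 kg.
Tool frame: the origin (TCP) lies midway between the tips of the shut fingers; the grasp point (between the pads) lies 19 mm behind it; z points along the fingers, y is the line along which they close (so a half turn about z gives the same grasp; the last joint's range is limited). The gripper opens to 88 mm and grips with 3 to 60 N. Pads are 19 mm wide; open, the fingers measure 130 mm over their backs; the gripper's body (78 mm by 193 mm) begins 47 mm behind the grasp point.
Start: joints at [88.069, 20.546, 0.682, 0, -70.136, -16.507], TCP at [0.213, 0.64, 0.227] pointing down, gripper open.
Joint ranges: [-176.03, 176.03], [-82.01, 121.73], [-58.28, 71.71], [-173.87, 95.51], [-174.79, -0.11], [-173.66, 173.66]. Speed limits (degrees/s): [136.94, 136.94, 172.46, 180, 180, 180].

## Interface

Orientations are given as [roll, pitch, yaw] about the fixed x, y, z axes, in that order (R = Rz(yaw) Ry(pitch) Rx(roll)).
In Python, from plant import r, eyes, workorder gives the robot as it stands.
- The arm moves only by the tool step_arm, never from a script. Its argument "plan" is a list of rows, each a list of 5 numbers: the shift along the tool's x, y, z each as a share of 25 cm, from -1 to 1, then the turn about the tool's z as a share of 60 degrees, from -1 to 1, then the finger opening in mm, from 0 to 87.6. In form: [[x, y, z, turn, jaw], ...]. A call has 1 to 12 rows; each row is the pose to reach, as a shift and turn from the pose commanded when the call began, along the tool's axes at that moment; what a row does not reach only later rows make up. A row lasts 1/12 s, in which the tool goes at most 41.7 mm and 7.16 degrees, less where a joint would pass 70% of its speed; a pose out of reach is approached as far as the arm can. A call with a number of a shift or a turn outside -1 to 1 is refused whole. A call with a gripper value outside its range is refused whole. The fingers move at their own pace and stop on an object; "newtons" is the grip in N (left out, the last holds). Time passes only in rows, so rows that repeat a pose let the fingers close. It gives the time, the measured TCP pose, the force, the opening and the grip force at its end, in the units of the state.
- r.get_state(): the state, without advancing time (a new reading comes with each control period).
- eyes.capture(name): name is "scene" or "side" or "wrist"; returns the picture (480x640x3 uint8, red, green, blue); there is no depth.
- eyes.camera_model(name): a dict with "fov_y" (degrees; the focal length in pixels is half the picture's height over the tangent of half this angle, whatever the lens; pixels are square), "cx", "cy" (the principal point, pixels), "k1" (the pictures are not rectified: a ray, as slopes to the right and down, at radius r is drawn at 1 + k1 r^2 times it, then the intrinsics apply), "world_to_cam" (4x4, takes a point from world to camera coordinates); the wrist camera has in their place "hand_eye" (4x4, takes a point from camera to tool coordinates, whose origin is the TCP and whose axes are the flange's). Camera axes: x right, y up, looking along -z (the intrinsics and any distortion apply to the point x, -y, -z); pixel columns grow to the right and rows downward; lengths in m; the calibration is good to about 2 mm. A picture is of the moment at which its call begins: read the wrist's pose just before it. camera_model takes no time and is no camera call.
- workorder.close_job(): hands the job in; it is judged then, once.
The state is a dict: "time_s": time; "joints": joint angles; "qd": joint speeds; "joint_torque": joint torques, N m; "tcp_pos": TCP position; "eef_rot": TCP orientation; "contact_force": force on the tool from outside, world axes, zero at the start; "moment": the same for the moment, N m; "gripper_width": finger opening in m; "gripper_force": force on a finger pad.
Only numpy, scipy, OpenCV 4.12 (cv2) and the standard library are available. Lean on these libraries where they do the work, as an engineer would, in place of code of your own. Each camera call takes 0.05 s, during which the arm holds its last target. There are 200 camera calls.

## Task

Make up two kits from the stock on the jeweller's bench. Casting kit, in the wooden tray with two equal square bays: the rubber sprue base in one bay with the larger of the two steel flasks standing on it over its stub, and the crucible in the other bay; soldering kit, in the tray with one oblong and one square bay: the white soldering block in the oblong bay and the squat, wider jar in the square bay. Set everything down gently (do not drop it), upright and flat on its floor, let go, and leave the small flask and the tall thin jar where they stand.

Things in the scene. Friction and masses are not known exactly. Their poses are not given: they have to be found in the camera images.
- casting_tray: Fixed dark wooden tray with a cork floor, 194 (x) x 100 (y) x 12 mm, a cross wall makes two equal square bays. Origin: centre of its underside; x along its length, pointing away from the robot within 0.22 rad. Floor top 4 mm and wall tops 12 mm above the origin, walls 6 mm thick. Bays 88 x 88 mm inside, centred at x = -47 and x = +47 mm, y = 0.
- solder_tray: Fixed dark wooden tray, cork floor, 206 (x) x 92 (y) x 12 mm, a cross wall makes an oblong and a square bay. Origin: centre of its underside; x along its length, pointing away from the robot within 0.22 rad. Floor top 4 mm, wall tops 12 mm above the origin, walls 6 mm thick. Oblong bay 112 (x) x 80 (y) mm inside, centred at x = -41, y = 0; square bay 76 (x) x 80 (y) mm, at x = +59, y = 0.
- sprue_base: Loose dark grey rubber sprue base, standing upright, about 90 g: a round disc 66 mm across and 10 mm thick with a round stub in its middle, 26 mm across, straight to 30 mm and tapering to the top at 36 mm above the underside. Lift it by the stub. Origin: centre of its underside, z up. The large flask stands on the disc around the stub.
- large_flask: Loose steel casting flask, standing upright: a plain open tube, outside 56 mm, inside 48 mm, 60 mm high, about 220 g. Origin: centre of its lower end, z along the tube, up.
- small_flask: Loose small steel casting flask that belongs to neither kit and must stay where it is: an open tube, outside 40 mm, inside 33 mm, 40 mm high. Origin: centre of its lower end, z up.
- crucible: Loose clay crucible, standing upright: an open round cup 46 mm across, 50 mm high, its foot tapering to 36 mm over the lowest 12 mm, about 100 g. Origin: centre of its underside, z up.
- solder_block: Loose white soldering block (fire brick), lying on its broad face, 90 (x) x 50 (y) x 40 (z) mm, about 160 g. Origin: centre of its underside, z up. Grip it across its 50 mm width (along its y). At the start its x axis is within 0.3 rad of straight away from the robot.
- squat_jar: Loose squat closed amber glass jar with a dark lid, standing upright: 50 mm across, 46 mm high, about 120 g. Origin: centre of its underside, z up.
- tall_jar: Loose tall thin closed amber glass jar with a dark lid that belongs to neither kit and must stay where it is: 32 mm across, 72 mm high. Origin: centre of its underside, z up.

How it is judged (in metres and radians):
At the end, for the whole second after the job is handed in: From bay centre, along/across: base 14/14 mm and crucible 24/24 (different bays, casting tray), block 25/18 (oblong), squat jar 16/18 (square). Large flask on the base disc, 14 mm. All on their floor within 3 mm, upright within 0.1 rad, released, still (0.02 m/s, 0.2 rad/s) (((x of sprue_base in the frame of casting_tray between -0.061 and -0.033 m and y of sprue_base in the frame of casting_tray between -0.014 and 0.014 m and z of sprue_base in the frame of casting_tray between 0.001 and 0.007 m and angle between sprue_base's own z axis and vertical below 0.1 rad) or (x of sprue_base in the frame of casting_tray between 0.033 and 0.061 m and y of sprue_base in the frame of casting_tray between -0.014 and 0.014 m and z of sprue_base in the frame of casting_tray between 0.001 and 0.007 m and angle between sprue_base's own z axis and vertical below 0.1 rad)) and ((x of crucible in the frame of casting_tray between -0.071 and -0.023 m and y of crucible in the frame of casting_tray between -0.024 and 0.024 m and z of crucible in the frame of casting_tray between 0.001 and 0.007 m and angle between crucible's own z axis and vertical below 0.1 rad) or (x of crucible in the frame of casting_tray between 0.023 and 0.071 m and y of crucible in the frame of casting_tray between -0.024 and 0.024 m and z of crucible in the frame of casting_tray between 0.001 and 0.007 m and angle between crucible's own z axis and vertical below 0.1 rad)) and horizontal distance between large_flask and sprue_base below 0.014 m and z of large_flask in the frame of sprue_base between 0.007 and 0.013 m and angle between each of large_flask, solder_block, squat_jar's own z axis and vertical below 0.1 rad and x of solder_block in the frame of solder_tray between -0.066 and -0.016 m and y of solder_block in the frame of solder_tray between -0.018 and 0.018 m and z of solder_block in the frame of solder_tray between 0.001 and 0.007 m and x of squat_jar in the frame of solder_tray between 0.043 and 0.075 m and y of squat_jar in the frame of solder_tray between -0.018 and 0.018 m and z of squat_jar in the frame of solder_tray between 0.001 and 0.007 m and linear speed of each of sprue_base, large_flask, crucible, solder_block, squat_jar below 0.02 m/s and angular speed of each of sprue_base, large_flask, crucible, solder_block, squat_jar below 0.2 rad/s); the robot touches nothing.
It fails at once if the small flask moved more than 25 mm (distance of small_flask from where it was at the start of the episode above 0.025 m).
It fails at once if the tall jar moved more than 25 mm or tipped over (distance of tall_jar from where it was at the start of the episode above 0.025 m or angle between tall_jar's own z axis and vertical above 0.5 rad).
It fails at once if a kit part was dropped (moving over 0.6 m/s with the fingers off it) ((contact force between the fingers and sprue_base below 0.05 N and linear speed of sprue_base above 0.6 m/s) or (contact force between the fingers and large_flask below 0.05 N and linear speed of large_flask above 0.6 m/s) or (contact force between the fingers and crucible below 0.05 N and linear speed of crucible above 0.6 m/s) or (contact force between the fingers and solder_block below 0.05 N and linear speed of solder_block above 0.6 m/s) or (contact force between the fingers and squat_jar below 0.05 N and linear speed of squat_jar above 0.6 m/s)).
It also fails if it takes over 134 s, if anything falls off the work surface, if the arm or the gripper's body presses on something with over 40 N, if the wrist force passes 120 N, or if a joint passes its speed limit or range.

## Working session

There is one attempt and no reset: what is moved stays moved. The work goes in short steps, Python scripts to look and compute and a tool call to move; the robot and the scene stay as the last step left them, time stands still between calls to the robot, and variables do not carry over. Pictures are saved under pics/ and viewed, at most 14 in all, crops included, and the job is handed in when it is done.

Besides the shell and the picture viewer there is one more tool, called after "Call:" as name([rows], argument=value, ...), one row to a line, values as JSON. step_arm: Moves the arm, as the interface text tells. Its arguments: {"type":"object","properties":{"plan":{"type":"array"},"newtons":{"type":"number"}},"required":["plan"]}

```bash
mkdir -p pics; ls
python3 - <<'E'
from plant import r, eyes, workorder
import cv2
print(r.get_state())
for n in ["scene","side","wrist"]:
    im=eyes.capture(n); cv2.imwrite(f"pics/{n}0.png",im[:,:,::-1]); print(n,eyes.camera_model(n))
E
```

```text
pics
{'time_s': 0.0, 'joints': array([ 8.80675095e+01,  2.05912939e+01,  6.33014460e-01, -1.94101418e-02,
       -7.01385210e+01, -1.65059895e+01]), 'qd': array([ 0.05627193, -0.01718237, -0.00752553, -0.02865272, -0.01221408,
        0.00108128]), 'joint_torque': array([-9.23747939e-04, -5.82714558e+01,  2.93051273e+01,  6.99724853e+00,
        6.86983185e-03, -1.68769852e-04]), 'tcp_pos': array([0.21337776, 0.63984674, 0.22562078]), 'eef_rot': array([ 1.79902004e+02, -1.00102775e-02, -1.84450814e+01]), 'contact_force': array([-0.12880604, -0.00971317, -0.44672921]), 'moment': array([-0.00748207, -0.00613692, -0.03615413]), 'gripper_force': 0.0, 'gripper_width': 0.08744738212844466}
scene {'fov_y': 54.812960527374344, 'cx': 322.57909489234237, 'cy': 238.64567240966224, 'k1': -0.09234091012979682, 'world_to_cam': array([[-0.17259255,  0.98498972,  0.00265658,  0.10391672],
       [-0.79579041, -0.1410289 ,  0.58892146,  0.43229294],
       [ 0.58045624,  0.09952937,  0.80818591, -1.20141354],
       [ 0.        ,  0.        ,  0.        ,  1.        ]])}
side {'fov_y': 45.490419053472486, 'cx': 327.0130888599308, 'cy': 231.700284889648, 'k1': -0.017512107216161577, 'world_to_cam': array([[ 0.85609036, -0.51671033,  0.01094207, -0.47868372],
       [ 0.39704762,  0.67109048,  0.62609166, -0.24286936],
       [-0.33085115, -0.53164651,  0.77967269, -0.78233232],
       [ 0.        ,  0.        ,  0.        ,  1.        ]])}
wrist {'fov_y': 59.640363598210854, 'cx': 324.39592327440664, 'cy': 235.85080367487095, 'k1': -0.0181939147563314, 'hand_eye': array([[-1.12720953e-03,  9.65982307e-01,  2.58605709e-01,
         6.93818242e-02],
       [ 9.99999290e-01,  9.88960956e-04,  6.64679636e-04,
         8.17646698e-04],
       [ 3.86317819e-04,  2.58606274e-01, -9.65982736e-01,
        -1.59098682e-01],
       [ 0.00000000e+00,  0.00000000e+00,  0.00000000e+00,
         1.00000000e+00]])}
```

View pics/scene0.png

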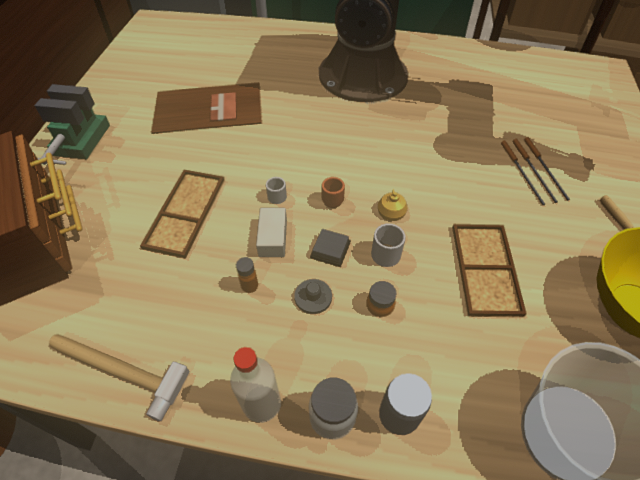

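View pics/side0.png

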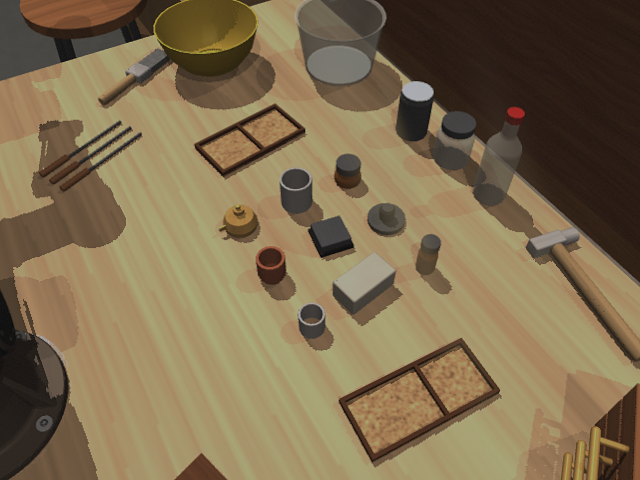

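The scene view shows the casting tray (equal bays) on the right near (488,270), and the solder tray on the left near (184,213) with its oblong bay toward the robot. Stock lies between them: large flask (388,245), small flask (276,190), crucible (333,192), block (271,231), squat jar (382,298), tall jar (247,275) and base (313,295). The side view agrees. Next I'll enlarge both.

Run:
```python
import cv2
def crop(n,x,y,w,h,s):
    im=cv2.imread(f"pics/{n}0.png")[y:y+h,x:x+w]
    im=cv2.resize(im,None,fx=s,fy=s,interpolation=cv2.INTER_CUBIC)
    for i in range(0,w,20):
        cv2.line(im,(i*s,0),(i*s,6),(0,0,255),1); cv2.putText(im,str(x+i),(i*s,16),0,.35,(0,0,255),1)
    for j in range(0,h,20):
        cv2.line(im,(0,j*s),(6,j*s),(0,0,255),1); cv2.putText(im,str(y+j),(8,j*s+4),0,.35,(0,0,255),1)
    cv2.imwrite(f"pics/{n}_c.png",im)
crop("scene",225,170,195,150,4)
crop("side",220,145,230,200,3)
```

```text
(no output)
```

View pics/scene_c.png

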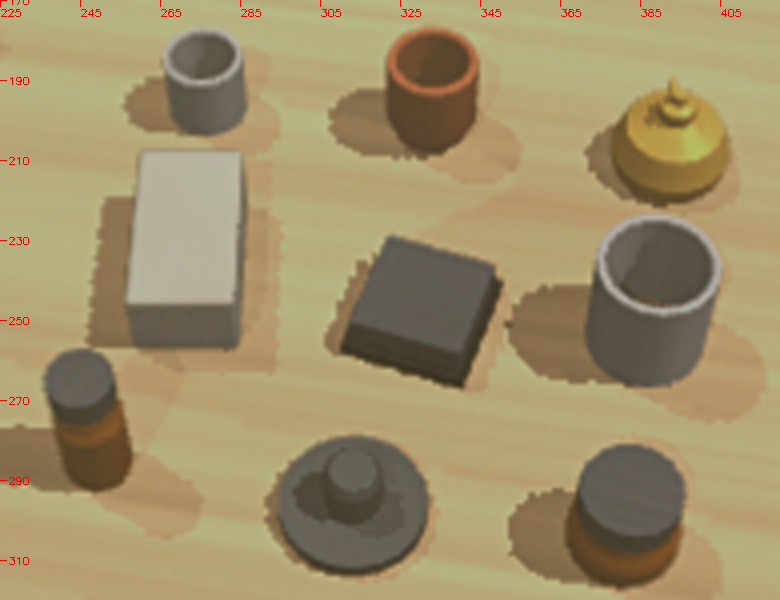

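View pics/side_c.png

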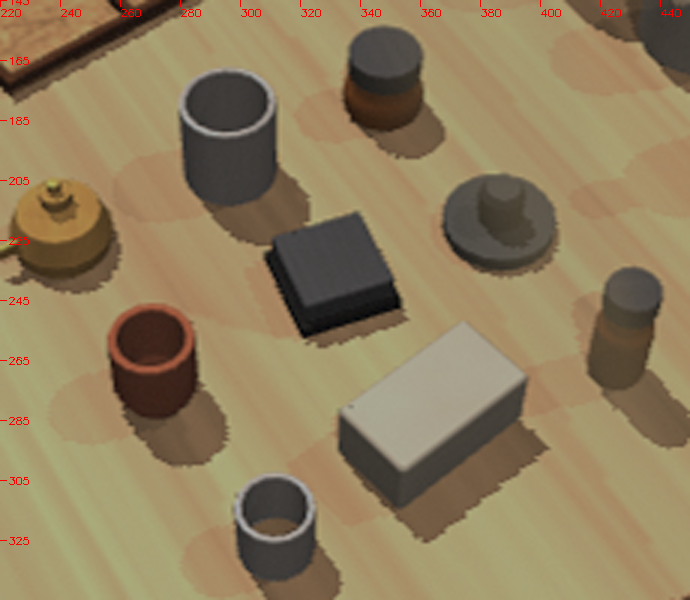

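```bash
cat > geo.py <<'E'
import numpy as np, cv2
from plant import r, eyes
def _K(m):
    f=240/np.tan(np.radians(m["fov_y"]/2)); return f
def ray(m,px):
    f=_K(m); d=np.array([(px[0]-m["cx"])/f,(px[1]-m["cy"])/f]); u=d.copy()
    for _ in range(20): u=d/(1+m["k1"]*(u@u))
    return np.array([u[0],-u[1],-1.0])
def on_plane(name,px,z):
    m=eyes.camera_model(name); W=np.linalg.inv(m["world_to_cam"])
    return cast(W,m,px,z)
def cast(W,m,px,z):
    d=W[:3,:3]@ray(m,px); o=W[:3,3]; return (o+d*(z-o[2])/d[2])[:2]
def wrist_pose(st):
    from scipy.spatial.transform import Rotation as R
    T=np.eye(4); T[:3,:3]=R.from_euler("xyz",st["eef_rot"],degrees=True).as_matrix(); T[:3,3]=st["tcp_pos"]
    m=eyes.camera_model("wrist"); return T@m["hand_eye"],m
E
python3 - <<'E'
from geo import *
P={"small":((275.9,184.5),(311.8,313),.04),"cruc":((333,185.5),(270.7,257.5),.05),"large":((389.5,235.75),(296,179),.06),
"squat":((382.75,292),(348.3,162.7),.046),"tall":((245,264.5),(430.8,241),.072),"disc":((313.1,293.75),(386.3,216.3),.01),
"stub":((313.5,286.5),(387.5,208),.036),
"b1":((260,207.75),(333.3,281.3),.04),"b2":((285.75,207.75),(333.3,281.3),.04),"b3":((285,246),(374.3,252),.04),"b4":((256.75,246),(395.7,270.7),.04)}
for k,(a,b,z) in P.items(): print(k,on_plane("scene",a,z).round(4),on_plane("side",b,z).round(4))
for b in [(354.3,302),(333.3,281.3),(374.3,252),(395.7,270.7)]: print("side blk",on_plane("side",b,.04).round(4))
def crop(n,x,y,s=4,w=100,h=75):
    im=cv2.imread(f"pics/{n}0.png")[y:y+h,x:x+w]
    return cv2.resize(im,(400,300),interpolation=cv2.INTER_CUBIC)
a=np.hstack([crop("scene",440,215,w=140,h=105),crop("scene",130,165,w=140,h=105)])
b=np.hstack([crop("side",185,95,w=140,h=105),crop("side",330,335,w=180,h=135)])
cv2.imwrite("pics/trays.png",np.vstack([a,b]))
E
```

```text
small [ 0.4592 -0.119 ] [ 0.458  -0.1236]
cruc [ 0.4513 -0.006 ] [ 0.4502 -0.0106]
large [0.5612 0.1127] [0.5616 0.108 ]
squat [0.6684 0.1127] [0.6682 0.1078]
tall [ 0.6714 -0.1186] [ 0.6707 -0.1235]
disc [ 0.6718 -0.0045] [ 0.6751 -0.007 ]
stub [ 0.6722 -0.0034] [ 0.6728 -0.0098]
b1 [ 0.5228 -0.1349] [ 0.5142 -0.0922]
b2 [ 0.5144 -0.0866] [ 0.5142 -0.0922]
b3 [ 0.6015 -0.0684] [ 0.5992 -0.0779]
b4 [ 0.6103 -0.1182] [ 0.6075 -0.1248]
side blk [ 0.5217 -0.1396]
side blk [ 0.5142 -0.0922]
side blk [ 0.5992 -0.0779]
side blk [ 0.6075 -0.1248]
```

View pics/trays.png

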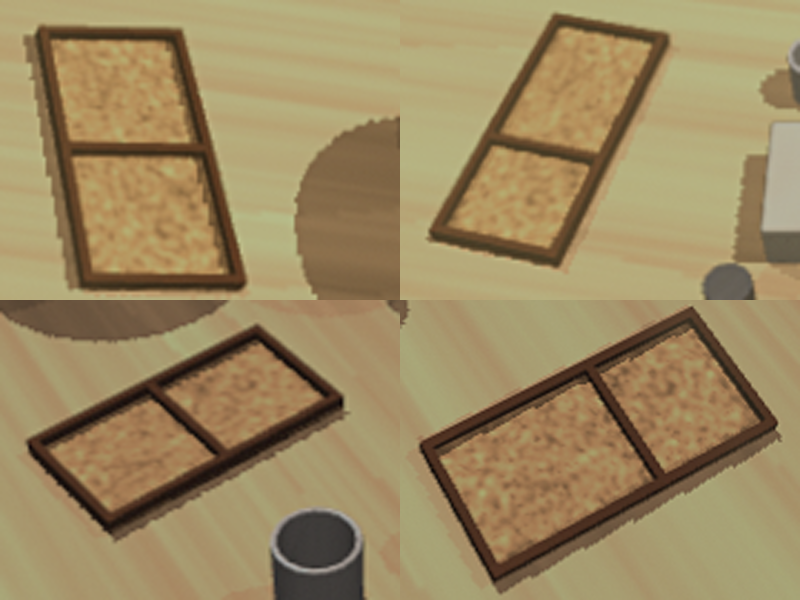

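Run:
```python
from geo import *
S=400/140;S2=400/180
T={"cast_scene":("scene",440,215,S,[(38,27),(182,31),(244,281),(82,281)]),
"sold_scene":("scene",130,165,S,[(157,15),(268,36),(158,260),(32,234)]),
"cast_side":("side",185,95,S,[(30,142),(109,220),(343,99),(258,26)]),
"sold_side":("side",330,335,S2,[(96,274),(22,143),(293,9),(376,123)])}
for k,(n,x,y,s,c) in T.items():
    Q=np.array([on_plane(n,(x+a/s,y+b/s),.012) for a,b in c])
    rect=cv2.minAreaRect((Q*1000).astype(np.float32)); L=Q[2]+Q[3]-Q[0]-Q[1]
    print(k,Q.mean(0).round(4),"rect",np.round(rect,1) if 0 else rect,"yaw",np.degrees(np.arctan2(L[1],L[0])).round(1))
```

```text
cast_scene [0.5629 0.299 ] rect ((563.1538696289062, 299.05010986328125), (191.67471313476562, 99.83013916015625), 8.4721097946167) yaw 8.4
sold_scene [ 0.5325 -0.2902] rect ((532.474853515625, -289.88055419921875), (90.45075988769531, 205.44442749023438), 86.3953628540039) yaw -3.4
cast_side [0.5629 0.294 ] rect ((562.2984619140625, 294.8045654296875), (191.71798706054688, 100.49005889892578), 7.839901924133301) yaw 8.4
sold_side [ 0.5296 -0.2984] rect ((529.3901977539062, -298.3751525878906), (89.33493041992188, 204.03233337402344), 86.0810317993164) yaw -3.9
```

All rectangles come out at the stated sizes (tray 192x100 and 205x90), and the two views agree to about 5 mm. I'll move over the stock and check with the wrist camera.

Call:
step_arm([
  [0.236,0.221,-0.04,0,87],
  [0.472,0.442,-0.08,0,87],
  [0.708,0.663,-0.12,0,87],
  [0.708,0.663,-0.12,0,87],
  [0.708,0.663,-0.12,0,87],
  [0.708,0.663,-0.12,0,87],
  [0.708,0.663,-0.12,0,87],
])

```text
time_s: 0.73
tcp_pos: [0.3308, 0.4225, 0.2581]
eef_rot: [-179.9, -0.0, -18.6]
contact_force: [-0.9, -0.2, -0.3]
gripper_width: 0.0869
gripper_force: 0.0
```

Call:
step_arm([
  [0.708,0.663,-0.12,0,87],
  [0.708,0.663,-0.12,0,87],
  [0.708,0.663,-0.12,0,87],
  [0.708,0.663,-0.12,0,87],
  [0.708,0.663,-0.12,0,87],
  [0.708,0.663,-0.12,0,87],
  [0.708,0.663,-0.12,0,87],
])

```text
time_s: 1.32
tcp_pos: [0.4463, 0.2096, 0.2876]
eef_rot: [-180.0, -0.1, -18.7]
contact_force: [0.1, 1.1, 0.1]
gripper_width: 0.0869
gripper_force: 0.0
```

Call:
step_arm([
  [0.708,0.663,-0.12,-0.44,87],
  [0.708,0.663,-0.12,-0.44,87],
  [0.708,0.663,-0.12,-0.44,87],
  [0.708,0.663,-0.12,-0.44,87],
  [0.708,0.663,-0.12,-0.44,87],
  [0.708,0.663,-0.12,-0.44,87],
  [0.708,0.663,-0.12,-0.44,87],
  [0.708,0.663,-0.12,-0.44,87],
  [0.708,0.663,-0.12,-0.44,87],
  [0.708,0.663,-0.12,-0.44,87],
])

```text
time_s: 2.15
tcp_pos: [0.5597, 0.0008, 0.3161]
eef_rot: [-180.0, 0.0, 7.9]
contact_force: [-0.4, 0.8, -0.8]
gripper_width: 0.087
gripper_force: 0.0
```

Run:
```python
from geo import *
st=r.get_state(); im=eyes.capture("wrist"); cv2.imwrite("pics/w1.png",im[:,:,::-1])
print(st["tcp_pos"],st["eef_rot"])
np.save("w1.npy",wrist_pose(st)[0])
```

```text
[0.55965775 0.00082402 0.31614734] [-1.79993209e+02  4.23857934e-02  7.93462023e+00]
```

View pics/w1.png

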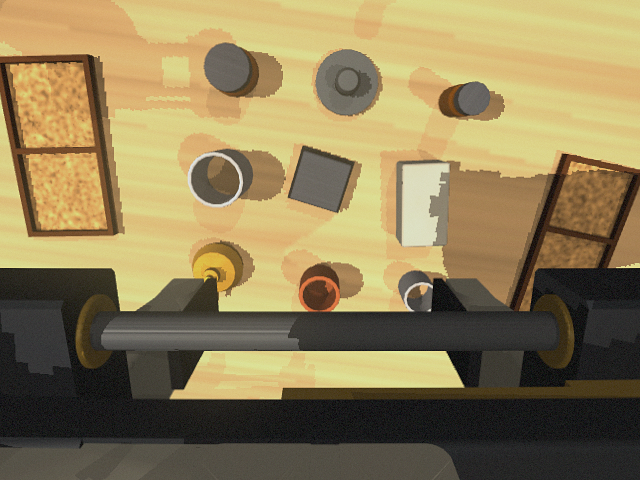

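Run:
```python
from geo import *
W=np.load("w1.npy"); m=eyes.camera_model("wrist")
for k,p,z in [("squat",(228,67),.046),("disc",(347.5,82),.01),("stub",(347,79),.036),("large",(216,179),.06),("cruc",(320,293),.05),
 ("blk",(424,203.5),.04),("cast ctr",(62,151),.012),("c br",(118,235),.012),("c tr",(91,55),.012),("c bl",(30,236),.012)]:
    print(k,cast(W,m,p,z).round(4))
```

```text
squat [0.6679 0.1089]
disc [ 0.6735 -0.0083]
stub [ 0.6737 -0.0064]
large [0.561  0.1092]
cruc [ 0.4506 -0.0098]
blk [ 0.562  -0.1054]
cast ctr [0.561  0.2907]
c br [0.4735 0.2282]
c tr [0.664  0.2588]
c bl [0.4582 0.3302]
```

Call:
step_arm([
  [0.149,0.031,0.15,0,60],
  [0.3,0.062,0.3,0,60],
  [0.447,0.092,0.45,0,60],
  [0.447,0.092,0.6,0,60],
  [0.447,0.092,0.76,0,60],
  [0.447,0.092,0.76,0,60],
  [0.447,0.092,0.76,0,60],
  [0.447,0.092,0.76,0,60],
])

```text
time_s: 2.87
tcp_pos: [0.6731, -0.0058, 0.1258]
eef_rot: [180.0, 0.2, 8.1]
contact_force: [0.6, -0.4, 1.5]
gripper_width: 0.0602
gripper_force: 0.0
```

Call:
step_arm([
  [0,0,0.12,0,60],
  [0,0,0.24,0,60],
  [0,0,0.34,0,60],
  [0,0,0.41,0,60],
  [0,0,0.446,0,60],
  [0,0,0.446,0,60],
  [0,0,0.446,0,20],
  [0,0,0.446,0,20],
  [0,0,0.446,0,20],
  [0,0,0.446,0,20],
  [0,0,0.446,0,20],
  [0,0,0.446,0,20],
], newtons=20)

```text
time_s: 3.87
tcp_pos: [0.6741, -0.0066, 0.0156]
eef_rot: [-180.0, -0.0, 8.0]
contact_force: [-0.3, 1.1, -0.5]
gripper_width: 0.0256
gripper_force: 2.6
```

Call:
step_arm([
  [0,0,0,0,15],
  [0,0,0,0,15],
  [0,0,-0.08,0,15],
  [0,0,-0.2,0,15],
  [0,0,-0.34,0,15],
  [-0.02,-0.12,-0.44,0,15],
  [-0.04,-0.26,-0.5,0,15],
  [-0.05,-0.41,-0.5,0,15],
  [-0.06,-0.56,-0.5,0,15],
  [-0.07,-0.7,-0.5,0,15],
  [-0.086,-0.8,-0.5,0,15],
  [-0.086,-0.8,-0.5,0,15],
], newtons=20)

```text
time_s: 4.87
tcp_pos: [0.6235, 0.1928, 0.1396]
eef_rot: [-180.0, 0.0, 8.2]
contact_force: [-0.1, -0.4, -2.4]
gripper_width: 0.0252
gripper_force: 20.0
```

Call:
step_arm([
  [0,-0.13,0,0,15],
  [0,-0.27,0,0,15],
  [0.004,-0.38,0.05,0,15],
  [0.004,-0.44,0.12,0,15],
  [0.004,-0.44,0.2,0,15],
  [0.004,-0.44,0.27,0,15],
  [0.004,-0.44,0.32,0,15],
  [0.004,-0.44,0.32,0,15],
  [0.004,-0.44,0.32,0,15],
])

```text
time_s: 5.62
tcp_pos: [0.6104, 0.2969, 0.0594]
eef_rot: [179.9, 0.1, 7.9]
contact_force: [0.3, 0.3, -0.7]
gripper_width: 0.0252
gripper_force: 20.0
```

Run:
```python
from geo import *
st=r.get_state(); im=eyes.capture("scene")[200:335,430:610]; im2=eyes.capture("wrist")
print(st["tcp_pos"],st["eef_rot"])
a=cv2.resize(im,(400,300),interpolation=cv2.INTER_CUBIC); b=cv2.resize(im2,(400,300))
cv2.imwrite("pics/p1.png",np.hstack([a,b])[:,:,::-1])
```

```text
[0.61043344 0.29687789 0.05943322] [1.79934910e+02 8.04064232e-02 7.94647986e+00]
```

View pics/p1.png

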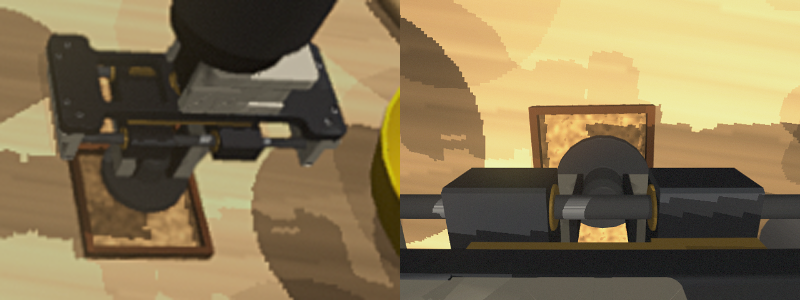

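Base is held level over the far bay. Far tray edge corners at about (208,171) and (405,168) in the wrist frame.

Run:
```python
from geo import *
st=r.get_state(); W,m=wrist_pose(st)
a=cast(W,m,(208,172),.012);b=cast(W,m,(405,168),.012)
print(a,b,np.linalg.norm(a-b)); t=np.radians(8.5);u=np.array([np.cos(t),np.sin(t)])
e=(a+b)/2; print("far bay",e-.05*u,"centre",e-.097*u, "near",e-.144*u)
```

```text
[0.64925799 0.36056991] [0.6645816  0.26419675] 0.09758380017997088
far bay [0.607469   0.30499286] centre [0.56098526 0.29804582] near [0.51450151 0.29109877]
```

Call:
step_arm([
  [-0.005,-0.025,0.03,0,15],
  [-0.005,-0.025,0.07,0,15],
  [-0.005,-0.025,0.11,0,15],
  [-0.005,-0.025,0.135,0,15],
  [-0.005,-0.025,0.15,0,15],
  [-0.005,-0.025,0.155,0,15],
  [-0.005,-0.025,0.155,0,15],
])

```text
time_s: 6.3
tcp_pos: [0.6083, 0.3033, 0.0207]
eef_rot: [180.0, 0.0, 8.0]
contact_force: [0.4, 0.3, -1.8]
gripper_width: 0.0252
gripper_force: 20.0
```

Call:
step_arm([
  [0,0,0.004,0,15],
  [0,0,0.004,0,25],
  [0,0,0.004,0,28],
  [0,0,0.004,0,34],
  [0,0,0.004,0,44],
  [0,0,0.004,0,50],
  [0,0,-0.06,0,50],
  [0,0,-0.18,0,50],
  [0,0,-0.32,0,60],
  [0,0,-0.46,0,70],
  [0,0,-0.52,0,80],
  [0,0,-0.52,0,80],
])

```text
time_s: 7.3
tcp_pos: [0.6108, 0.305, 0.1572]
eef_rot: [-179.8, -0.4, 8.0]
contact_force: [1.2, -0.2, -0.5]
gripper_width: 0.071
gripper_force: 0.0
```

Call:
step_arm([
  [-0.06,0.148,0,0,80],
  [-0.12,0.296,0,0,80],
  [-0.18,0.444,0,0,80],
  [-0.24,0.592,0,0,80],
  [-0.294,0.74,0,0,80],
  [-0.294,0.74,0,0,80],
  [-0.294,0.74,0,0,80],
  [-0.294,0.74,0,0,80],
])

```text
time_s: 7.97
tcp_pos: [0.5616, 0.1101, 0.1515]
eef_rot: [-180.0, -0.0, 7.9]
contact_force: [0.6, -0.1, 0.1]
gripper_width: 0.0801
gripper_force: 0.0
```

Run:
```python
from geo import *
st=r.get_state(); im=eyes.capture("scene")[200:335,430:610]; im2=eyes.capture("wrist")
print(st["tcp_pos"],st["eef_rot"])
a=cv2.resize(im,(400,300),interpolation=cv2.INTER_CUBIC); b=cv2.resize(im2,(400,300))
cv2.imwrite("pics/p2.png",np.hstack([a,b])[:,:,::-1])
```

```text
[0.56157269 0.11005596 0.15150604] [-1.79986278e+02 -3.69261438e-02  7.91790492e+00]
```

View pics/p2.png

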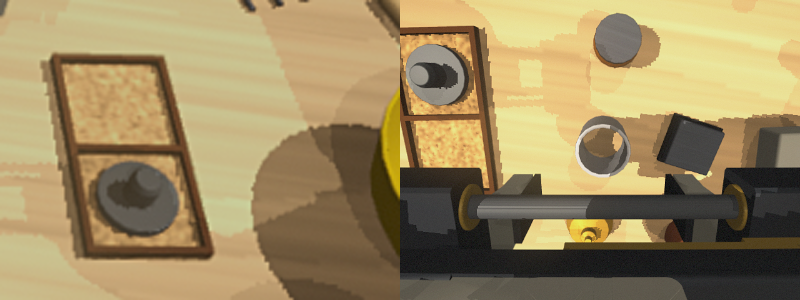

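The base sits centred in the far bay. Next is the flask.

Call:
step_arm([
  [0,0,0.13,0,80],
  [0,0,0.26,0,80],
  [0,0,0.36,0,80],
  [0,0,0.44,0,80],
  [0,0,0.484,0,80],
  [0,0,0.484,0,80],
  [0,0,0.484,0,50],
  [0,0,0.484,0,50],
  [0,0,0.484,0,50],
  [0,0,0.484,0,50],
  [0,0,0.484,0,50],
  [0,0,0.484,0,50],
], newtons=25)

```text
time_s: 9.07
tcp_pos: [0.5621, 0.1106, 0.0315]
eef_rot: [-180.0, -0.1, 8.0]
contact_force: [-1.9, 1.3, 7.6]
gripper_width: 0.0559
gripper_force: 25.0
```

Call:
step_arm([
  [0,0,0,0,45],
  [0,0,0,0,45],
  [0,0,-0.06,0,45],
  [0,0,-0.16,0,45],
  [0,0,-0.28,0,45],
  [0,0,-0.4,0,45],
  [0,0,-0.46,0,45],
  [0,0,-0.46,0,45],
  [0,0,-0.46,0,45],
])

```text
time_s: 9.82
tcp_pos: [0.5614, 0.1103, 0.1461]
eef_rot: [-179.9, -0.1, 7.9]
contact_force: [0.2, 0.0, -2.5]
gripper_width: 0.056
gripper_force: 25.0
```

Call:
step_arm([
  [0.05,-0.127,0,0,45],
  [0.105,-0.265,0,0,45],
  [0.16,-0.4,0,0,45],
  [0.215,-0.54,0,0,45],
  [0.265,-0.67,0,0,45],
  [0.292,-0.737,0,0,45],
  [0.292,-0.737,0,0,45],
  [0.292,-0.737,0,0,45],
  [0.292,-0.737,0,0,45],
])

```text
time_s: 10.57
tcp_pos: [0.6071, 0.3019, 0.1434]
eef_rot: [179.9, 0.2, 8.0]
contact_force: [-0.6, -0.7, -1.7]
gripper_width: 0.0564
gripper_force: 25.0
```

Call:
step_arm([
  [0,0,0.05,0,45],
  [0,0,0.12,0,45],
  [0,0,0.19,0,45],
  [0,0,0.26,0,45],
  [0,0,0.32,0,45],
  [0,0,0.36,0,45],
  [0,0,0.385,0,45],
  [0,0,0.394,0,45],
  [0,0,0.394,0,45],
  [0,0,0.394,0,45],
])

```text
time_s: 11.4
tcp_pos: [0.6086, 0.3029, 0.0476]
eef_rot: [-180.0, -0.1, 8.0]
contact_force: [0.0, 0.0, -1.7]
gripper_width: 0.056
gripper_force: 25.0
```

Call:
step_arm([
  [0,0,0.003,0,45],
  [0,0,0.005,0,45],
  [0,0,0.007,0,45],
  [0,0,0.007,0,45],
  [0,0,0.007,0,45],
])

```text
time_s: 11.82
tcp_pos: [0.6083, 0.303, 0.0456]
eef_rot: [-180.0, -0.0, 8.0]
contact_force: [-0.8, 0.2, 1.9]
gripper_width: 0.0559
gripper_force: 25.0
```

Call:
step_arm([
  [0,0,0,0,56],
  [0,0,0,0,58],
  [0,0,0,0,62],
  [0,0,0,0,70],
  [0,0,0,0,76],
  [0,0,-0.05,0,78],
  [0,0,-0.15,0,78],
  [0,0,-0.28,0,78],
  [0,0,-0.42,0,78],
  [0,0,-0.5,0,75],
  [0,0,-0.5,0,75],
])

```text
time_s: 12.73
tcp_pos: [0.6108, 0.3043, 0.1775]
eef_rot: [-179.8, -0.5, 8.0]
contact_force: [0.2, 1.4, 0.9]
gripper_width: 0.0751
gripper_force: 0.0
```

Call:
step_arm([
  [-0.08,0.115,0,0,75],
  [-0.16,0.23,0,0,75],
  [-0.24,0.345,0,0,75],
  [-0.32,0.46,0,0,75],
  [-0.4,0.573,0,0,75],
  [-0.4,0.573,0,0,75],
  [-0.4,0.573,0,0,75],
])

```text
time_s: 13.32
tcp_pos: [0.5285, 0.1456, 0.1714]
eef_rot: [-180.0, -0.1, 7.9]
contact_force: [-0.4, -1.0, 0.1]
gripper_width: 0.0748
gripper_force: 0.0
```

Call:
step_arm([
  [-0.08,0.115,0,0,75],
  [-0.16,0.23,0,0,75],
  [-0.24,0.345,0,0,75],
  [-0.32,0.46,0,0,75],
  [-0.4,0.573,0,0,75],
  [-0.4,0.573,0,0,75],
  [-0.4,0.573,0,0,75],
  [-0.4,0.573,0,0,75],
])

```text
time_s: 13.98
tcp_pos: [0.4508, -0.0082, 0.1707]
eef_rot: [-180.0, -0.1, 8.0]
contact_force: [-0.4, 0.2, -0.2]
gripper_width: 0.0752
gripper_force: 0.0
```

Run:
```python
from geo import *
st=r.get_state(); im=eyes.capture("scene")[160:335,420:610]; im2=eyes.capture("wrist")
print(st["tcp_pos"],st["eef_rot"])
a=cv2.resize(im,(400,368),interpolation=cv2.INTER_CUBIC)[:300+68]; b=cv2.resize(im2,(400,368))
cv2.imwrite("pics/p3.png",np.hstack([a,b])[:,:,::-1])
```

```text
[ 0.45075185 -0.00819466  0.17069852] [-1.79989169e+02 -8.56402364e-02  7.95560605e+00]
```

View pics/p3.png

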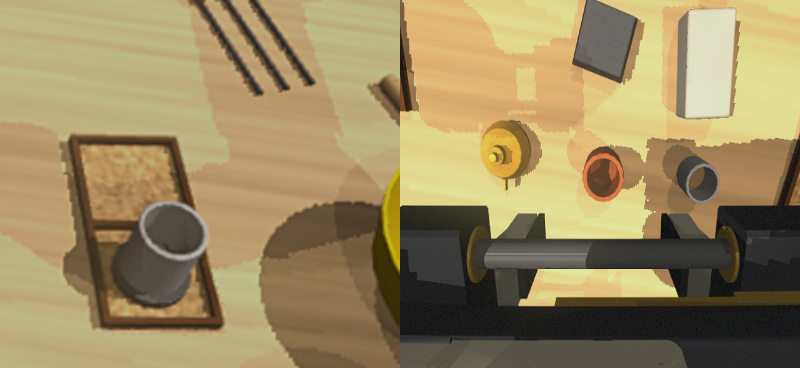

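The flask stands upright on the base around the stub. The crucible is centred under the jaws.

Call:
step_arm([
  [0,0,0.14,0,70],
  [0,0,0.28,0,70],
  [0,0,0.42,0,70],
  [0,0,0.52,0,70],
  [0,0,0.58,0,70],
  [0,0,0.594,0,70],
  [0,0,0.594,0,70],
  [0,0,0.594,0,35],
  [0,0,0.594,0,35],
  [0,0,0.594,0,35],
  [0,0,0.594,0,35],
  [0,0,0.594,0,35],
], newtons=18)

```text
time_s: 15.08
tcp_pos: [0.4504, -0.0084, 0.0225]
eef_rot: [-180.0, -0.1, 8.0]
contact_force: [-1.6, 1.9, 4.7]
gripper_width: 0.0462
gripper_force: 18.0
```

Call:
step_arm([
  [0,0,0,0,35],
  [0,0,0,0,35],
  [0,0,0,0,35],
  [0,0,-0.06,0,35],
  [0,0,-0.16,0,35],
  [0,0,-0.3,0,35],
  [0,0,-0.44,0,35],
  [0,0,-0.56,0,35],
  [0,0,-0.6,0,35],
  [0,0,-0.6,0,35],
  [0,0,-0.6,0,35],
])

```text
time_s: 16.0
tcp_pos: [0.4496, -0.0086, 0.1719]
eef_rot: [-179.9, -0.1, 7.9]
contact_force: [-0.8, -0.8, -0.9]
gripper_width: 0.0463
gripper_force: 18.0
```

Call:
step_arm([
  [0.04,-0.12,0,0,35],
  [0.09,-0.25,0,0,35],
  [0.14,-0.38,0,0,35],
  [0.18,-0.5,0,0,35],
  [0.206,-0.571,0,0,35],
  [0.206,-0.571,0,0,35],
  [0.206,-0.571,0,0,35],
])

```text
time_s: 16.58
tcp_pos: [0.48, 0.1402, 0.1695]
eef_rot: [179.9, 0.2, 8.0]
contact_force: [-0.4, -0.1, -0.7]
gripper_width: 0.0463
gripper_force: 18.0
```

Call:
step_arm([
  [0.04,-0.12,0,0,35],
  [0.09,-0.25,0,0,35],
  [0.14,-0.38,0,0,35],
  [0.18,-0.5,0.02,0,35],
  [0.206,-0.571,0.08,0,35],
  [0.206,-0.571,0.18,0,35],
  [0.206,-0.571,0.3,0,35],
  [0.206,-0.571,0.4,0,35],
  [0.206,-0.571,0.46,0,35],
  [0.206,-0.571,0.48,0,35],
  [0.206,-0.571,0.48,0,35],
])

```text
time_s: 17.5
tcp_pos: [0.5112, 0.2864, 0.0495]
eef_rot: [179.8, 0.2, 7.9]
contact_force: [-0.4, -0.0, 0.1]
gripper_width: 0.046
gripper_force: 18.0
```

Call:
step_arm([
  [0,-0.008,0.04,0,35],
  [0,-0.008,0.065,0,35],
  [0,-0.008,0.08,0,35],
  [0,-0.008,0.086,0,35],
  [0,-0.008,0.09,0,35],
  [0,-0.008,0.092,0,35],
  [0,-0.008,0.092,0,35],
])

```text
time_s: 18.08
tcp_pos: [0.512, 0.2905, 0.0289]
eef_rot: [-180.0, -0.0, 8.0]
contact_force: [0.7, -1.4, -0.4]
gripper_width: 0.0463
gripper_force: 18.0
```

Call:
step_arm([
  [0,0,0.004,0,35],
  [0,0,0.007,0,35],
  [0,0,0.01,0,35],
  [0,0,0.01,0,35],
  [0,0,0.01,0,35],
])

```text
time_s: 18.5
tcp_pos: [0.512, 0.2904, 0.0265]
eef_rot: [-180.0, -0.0, 8.0]
contact_force: [-1.7, -0.1, 3.9]
gripper_width: 0.0463
gripper_force: 18.0
```

Call:
step_arm([
  [0,0,0,0,46],
  [0,0,0,0,48],
  [0,0,0,0,52],
  [0,0,0,0,60],
  [0,0,0,0,65],
  [0,0,-0.05,0,65],
  [0,0,-0.15,0,65],
  [0,0,-0.28,0,65],
  [0,0,-0.42,0,65],
  [0,0,-0.55,0,75],
  [0,0,-0.6,0,75],
  [0,0,-0.6,0,75],
])

```text
time_s: 19.5
tcp_pos: [0.5136, 0.2917, 0.1804]
eef_rot: [-179.8, -0.3, 8.0]
contact_force: [0.7, 0.0, -0.6]
gripper_width: 0.0741
gripper_force: 0.0
```

Call:
step_arm([
  [0.086,0.134,0,0,75],
  [0.172,0.268,0,0,75],
  [0.258,0.402,0,0,75],
  [0.344,0.536,0,0,75],
  [0.43,0.67,0,0,75],
  [0.517,0.804,0,0,75],
  [0.517,0.804,0,0,75],
  [0.517,0.804,0,0,75],
  [0.517,0.804,0,0,75],
  [0.517,0.804,0,0,75],
])

```text
time_s: 20.33
tcp_pos: [0.6671, 0.1097, 0.1755]
eef_rot: [180.0, 0.1, 8.0]
contact_force: [-0.1, -0.3, 1.0]
gripper_width: 0.0751
gripper_force: 0.0
```

Run:
```python
from geo import *
st=r.get_state(); im=eyes.capture("scene")[160:335,420:610]; im2=eyes.capture("wrist")
print(st["tcp_pos"],st["eef_rot"])
a=cv2.resize(im,(400,368),interpolation=cv2.INTER_CUBIC)[:300+68]; b=cv2.resize(im2,(400,368))
cv2.imwrite("pics/p4.png",np.hstack([a,b])[:,:,::-1])
```

```text
[0.66708686 0.10966129 0.17545855] [1.79996496e+02 5.35151068e-02 7.99505914e+00]
```

View pics/p4.png

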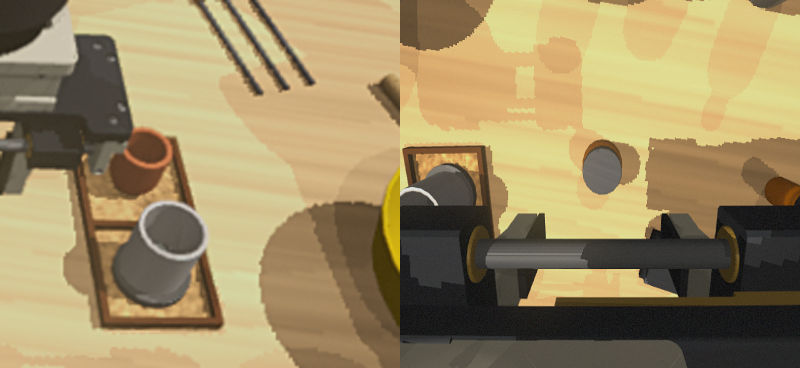

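The crucible is upright in the near bay. The jar is centred at x≈603 in the crop.

Call:
step_arm([
  [0,0,0.14,0,75],
  [0,0,0.28,0,75],
  [0,0,0.42,0,75],
  [0,0,0.54,0,75],
  [0,0,0.61,0,75],
  [0,0,0.634,0,75],
  [0,0,0.634,0,75],
  [0,0,0.634,0,40],
  [0,0,0.634,0,40],
  [0,0,0.634,0,40],
  [0,0,0.634,0,40],
  [0,0,0.634,0,40],
], newtons=25)

```text
time_s: 21.43
tcp_pos: [0.6683, 0.1093, 0.0187]
eef_rot: [-180.0, -0.1, 8.0]
contact_force: [0.4, 0.8, 0.2]
gripper_width: 0.0474
gripper_force: 0.2
```

Call:
step_arm([
  [0,0,0,0,40],
  [0,0,0,0,40],
  [0,0,0,0,40],
  [0,0,-0.06,0,40],
  [0,0,-0.16,0,40],
  [0,0,-0.3,0,40],
  [0,0,-0.44,0,40],
  [0,0,-0.6,0,40],
  [0,0,-0.68,0,40],
  [0,0,-0.68,0,40],
  [0,0,-0.68,0,40],
])

```text
time_s: 22.35
tcp_pos: [0.6682, 0.1093, 0.1892]
eef_rot: [-179.9, -0.2, 7.9]
contact_force: [-0.4, -0.9, -1.9]
gripper_width: 0.0448
gripper_force: 24.2
```

Call:
step_arm([
  [-0.04,0.12,0,0,40],
  [-0.09,0.27,0,0,40],
  [-0.14,0.42,0,0,40],
  [-0.19,0.57,0,0,40],
  [-0.24,0.71,0,0,40],
  [-0.268,0.784,0,0,40],
  [-0.268,0.784,0,0,40],
  [-0.268,0.784,0,0,40],
])

```text
time_s: 23.02
tcp_pos: [0.6273, -0.0957, 0.1859]
eef_rot: [-180.0, 0.2, 7.8]
contact_force: [-0.3, -0.3, -0.3]
gripper_width: 0.0444
gripper_force: 24.2
```

Call:
step_arm([
  [-0.04,0.12,0,0.05,40],
  [-0.09,0.27,0,0.1,40],
  [-0.14,0.42,0,0.15,40],
  [-0.19,0.57,0,0.193,40],
  [-0.24,0.71,0,0.193,40],
  [-0.268,0.784,0,0.193,40],
  [-0.268,0.784,0,0.193,40],
  [-0.268,0.784,0,0.193,40],
  [-0.268,0.784,0,0.193,40],
  [-0.268,0.784,0,0.193,40],
])

```text
time_s: 23.85
tcp_pos: [0.5897, -0.2963, 0.187]
eef_rot: [-180.0, 0.0, -3.5]
contact_force: [-0.5, 0.5, -1.4]
gripper_width: 0.0444
gripper_force: 24.2
```

Run:
```python
from geo import *
st=r.get_state(); im2=eyes.capture("wrist"); W,_=wrist_pose(st); np.save("w5.npy",W)
print(st["tcp_pos"],st["eef_rot"],st["gripper_width"])
cv2.imwrite("pics/p5.png",im2[:,:,::-1])
```

```text
[ 0.58970486 -0.29628329  0.18703754] [-1.79980997e+02  4.23907436e-02 -3.53438076e+00] 0.044443313104367436
```

View pics/p5.png

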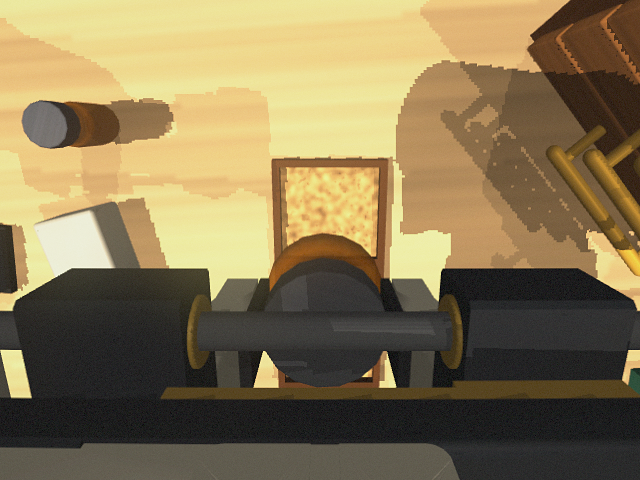

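The jar is held upright. The tray's far outer corners are at about (272,160) and (392,159).

Run:
```python
from geo import *
W=np.load("w5.npy"); m=eyes.camera_model("wrist")
a=cast(W,m,(272,160),.012);b=cast(W,m,(392,159),.012)
t=np.radians(-3.6);u=np.array([np.cos(t),np.sin(t)]);e=(a+b)/2
print(a,b,np.linalg.norm(a-b),"sq",e-.044*u,"obl",e-.144*u)
```

```text
[ 0.63372924 -0.2581602 ] [ 0.62858698 -0.352615  ] 0.09459467223293347 sq [ 0.58724493 -0.30262482] obl [ 0.48744226 -0.29634576]
```

Call:
step_arm([
  [0,0.015,0.1,0,40],
  [0,0.015,0.22,0,40],
  [0,0.015,0.34,0,40],
  [0,0.015,0.46,0,40],
  [0,0.015,0.55,0,40],
  [0,0.015,0.61,0,40],
  [0,0.015,0.635,0,40],
  [0,0.015,0.646,0,40],
  [0,0.015,0.646,0,40],
  [0,0.015,0.646,0,40],
])

```text
time_s: 24.73
tcp_pos: [0.5901, -0.3013, 0.0273]
eef_rot: [180.0, -0.1, -3.6]
contact_force: [-0.1, 0.0, -0.4]
gripper_width: 0.0444
gripper_force: 24.2
```

Call:
step_arm([
  [0,0,0.003,0,40],
  [0,0,0.006,0,40],
  [0,0,0.008,0,40],
  [0,0,0.008,0,40],
])

```text
time_s: 25.07
tcp_pos: [0.5892, -0.3015, 0.0245]
eef_rot: [180.0, -0.0, -3.6]
contact_force: [0.4, 1.0, -0.6]
gripper_width: 0.0446
gripper_force: 24.2
```

Call:
step_arm([
  [0,0,0.003,0,40],
  [0,0,0.006,0,40],
  [0,0,0.008,0,40],
  [0,0,0.008,0,40],
])

```text
time_s: 25.4
tcp_pos: [0.5891, -0.3015, 0.0225]
eef_rot: [180.0, -0.0, -3.6]
contact_force: [-1.6, -0.1, 4.0]
gripper_width: 0.0443
gripper_force: 24.3
```

Call:
step_arm([
  [0,0,0,0,45],
  [0,0,0,0,48],
  [0,0,0,0,52],
  [0,0,0,0,62],
  [0,0,0,0,68],
  [0,0,-0.05,0,68],
  [0,0,-0.15,0,68],
  [0,0,-0.28,0,68],
  [0,0,-0.42,0,75],
  [0,0,-0.55,0,80],
  [0,0,-0.6,0,80],
  [0,0,-0.6,0,80],
])

```text
time_s: 26.4
tcp_pos: [0.5913, -0.3022, 0.1781]
eef_rot: [179.9, -0.5, -3.6]
contact_force: [0.7, -1.5, -0.5]
gripper_width: 0.0795
gripper_force: 0.0
```

Call:
step_arm([
  [-0.03,-0.15,0,-0.08,80],
  [-0.06,-0.3,0,-0.16,80],
  [-0.09,-0.45,0,-0.237,80],
  [-0.12,-0.6,0,-0.237,80],
  [-0.157,-0.776,0,-0.237,80],
  [-0.157,-0.776,0,-0.237,80],
  [-0.157,-0.776,0,-0.237,80],
  [-0.157,-0.776,0,-0.237,80],
  [-0.157,-0.776,0,-0.237,80],
])

```text
time_s: 27.15
tcp_pos: [0.5622, -0.106, 0.172]
eef_rot: [180.0, 0.0, 10.6]
contact_force: [-0.3, -0.0, -0.5]
gripper_width: 0.0798
gripper_force: 0.0
```

Run:
```python
from geo import *
st=r.get_state(); im=eyes.capture("scene")[160:335,110:300]; im2=eyes.capture("wrist")
print(st["tcp_pos"],st["eef_rot"])
a=cv2.resize(im,(400,368),interpolation=cv2.INTER_CUBIC)[:300+68]; b=cv2.resize(im2,(400,368))
cv2.imwrite("pics/p6.png",np.hstack([a,b])[:,:,::-1])
```

```text
[ 0.56215852 -0.10602805  0.17203061] [1.79995402e+02 1.41980939e-02 1.05710829e+01]
```

View pics/p6.png

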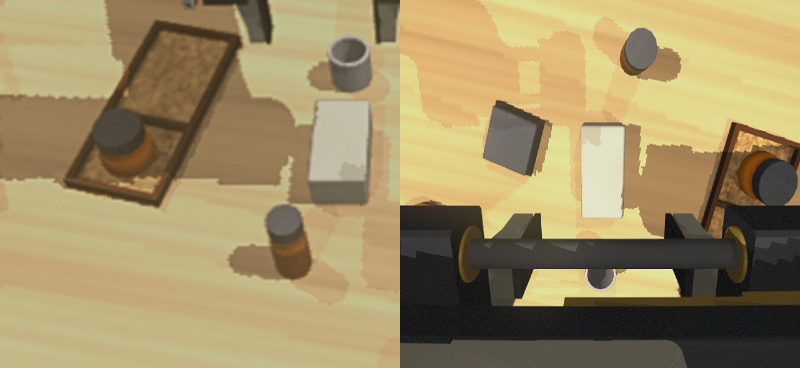

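The jar is upright in the square bay, and the block lines up with the jaws.

Call:
step_arm([
  [0,0,0.14,0,70],
  [0,0,0.28,0,70],
  [0,0,0.42,0,70],
  [0,0,0.54,0,70],
  [0,0,0.6,0,70],
  [0,0,0.622,0,70],
  [0,0,0.622,0,70],
  [0,0,0.622,0,40],
  [0,0,0.622,0,40],
  [0,0,0.622,0,40],
  [0,0,0.622,0,40],
  [0,0,0.622,0,40],
], newtons=30)

```text
time_s: 28.25
tcp_pos: [0.563, -0.1053, 0.0179]
eef_rot: [180.0, -0.1, 10.6]
contact_force: [-0.6, 0.0, 6.2]
gripper_width: 0.0495
gripper_force: 30.0
```

Call:
step_arm([
  [0,0,0,0,40],
  [0,0,0,0,40],
  [0,0,0,0,40],
  [0,0,-0.06,0,40],
  [0,0,-0.16,0,40],
  [0,0,-0.3,0,40],
  [0,0,-0.44,0,40],
  [0,0,-0.56,0,40],
  [0,0,-0.6,0,40],
  [0,0,-0.6,0,40],
  [0,0,-0.6,0,40],
])

```text
time_s: 29.17
tcp_pos: [0.5619, -0.105, 0.1667]
eef_rot: [-180.0, -0.1, 10.6]
contact_force: [-0.1, -0.6, -1.6]
gripper_width: 0.0499
gripper_force: 30.0
```

Call:
step_arm([
  [-0.07,0.11,0,0.05,40],
  [-0.15,0.24,0,0.1,40],
  [-0.23,0.37,0,0.15,40],
  [-0.3,0.49,0,0.2,40],
  [-0.37,0.6,0,0.237,40],
  [-0.426,0.69,0,0.237,40],
  [-0.426,0.69,0,0.237,40],
  [-0.426,0.69,0,0.237,40],
  [-0.426,0.69,0,0.237,40],
])

```text
time_s: 29.92
tcp_pos: [0.4883, -0.2942, 0.1649]
eef_rot: [-180.0, 0.2, -3.7]
contact_force: [-0.6, 0.1, -0.2]
gripper_width: 0.0502
gripper_force: 30.0
```

Call:
step_arm([
  [0,0,0.08,0,40],
  [0,0,0.18,0,40],
  [0,0,0.28,0,40],
  [0,0,0.38,0,40],
  [0,0,0.46,0,40],
  [0,0,0.52,0,40],
  [0,0,0.552,0,40],
  [0,0,0.564,0,40],
  [0,0,0.564,0,40],
  [0,0,0.564,0,40],
])

```text
time_s: 30.75
tcp_pos: [0.4899, -0.2943, 0.0262]
eef_rot: [180.0, -0.0, -3.6]
contact_force: [0.2, -0.3, -1.1]
gripper_width: 0.05
gripper_force: 30.0
```

Call:
step_arm([
  [0,0,0.004,0,40],
  [0,0,0.008,0,40],
  [0,0,0.012,0,40],
  [0,0,0.015,0,40],
  [0,0,0.017,0,40],
  [0,0,0.017,0,40],
])

```text
time_s: 31.25
tcp_pos: [0.4894, -0.2945, 0.0219]
eef_rot: [180.0, -0.0, -3.6]
contact_force: [-1.7, 2.0, 4.2]
gripper_width: 0.0498
gripper_force: 30.0
```

Floor contact. I'll release, lift and move aside toward the middle.

Call:
step_arm([
  [0,0,0,0,50],
  [0,0,0,0,53],
  [0,0,0,0,60],
  [0,0,0,0,68],
  [0,0,0,0,70],
  [0,0,-0.05,0,70],
  [0,0,-0.15,0,70],
  [0,0,-0.3,0,70],
  [0,0,-0.45,0,70],
  [0,0,-0.6,0,70],
  [0,0,-0.7,0,70],
  [0,0,-0.7,0,70],
])

```text
time_s: 32.25
tcp_pos: [0.4921, -0.2957, 0.2029]
eef_rot: [179.8, -0.5, -3.6]
contact_force: [0.4, -0.8, 0.6]
gripper_width: 0.0702
gripper_force: 0.0
```

Call:
step_arm([
  [0,-0.15,-0.05,0,70],
  [0,-0.3,-0.1,0,70],
  [0,-0.45,-0.15,0,70],
  [0,-0.6,-0.2,0,70],
  [0,-0.75,-0.25,0,70],
  [0,-0.9,-0.3,0,70],
  [0,-1.0,-0.35,0,70],
  [0,-1.0,-0.35,0,70],
  [0,-1.0,-0.35,0,70],
  [0,-1.0,-0.35,0,70],
])

```text
time_s: 33.08
tcp_pos: [0.5047, -0.045, 0.2833]
eef_rot: [180.0, 0.0, -3.6]
contact_force: [-0.5, -0.3, -0.1]
gripper_width: 0.07
gripper_force: 0.0
```

Run:
```python
from geo import *
st=r.get_state(); im=eyes.capture("scene"); im2=eyes.capture("side")
print(st["time_s"],st["tcp_pos"])
f=lambda i,x,y,w=160,h=120: cv2.resize(i[y:y+h,x:x+w],(400,300),interpolation=cv2.INTER_CUBIC)
cv2.imwrite("pics/end.png",np.vstack([np.hstack([f(im,430,210),f(im,120,155)]),np.hstack([f(im2,180,75),f(im2,330,325,180,135)])])[:,:,::-1])
```

```text
33.0833 [ 0.50465086 -0.04497532  0.28328703]
```

View pics/end.png

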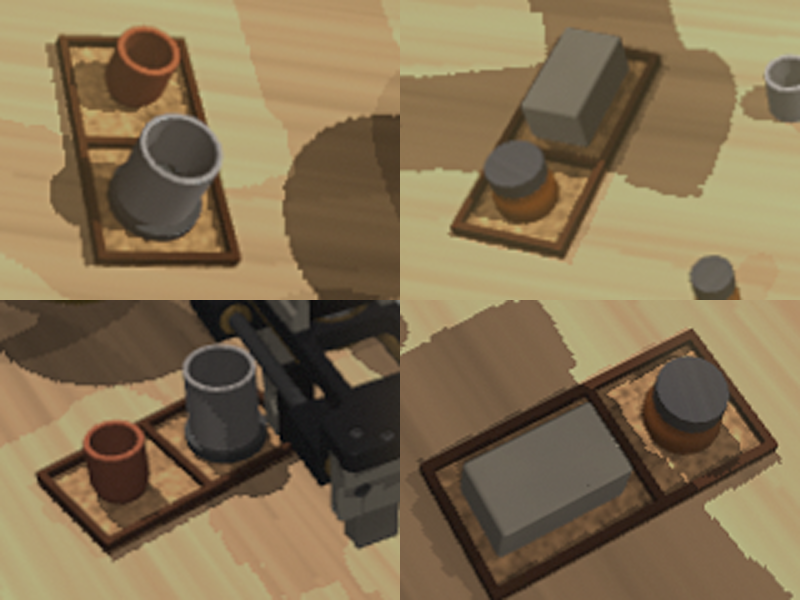

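Run:
```python
from geo import *
S2=400/180
def rel(c,yaw,p):
    t=np.radians(yaw); d=p-np.array(c); return (np.array([d[0]*np.cos(t)+d[1]*np.sin(t),-d[0]*np.sin(t)+d[1]*np.cos(t)])*1000).round(1)
print("jar",rel((.5325,-.2902),-3.6,on_plane("scene",(120+117*.4,155+167*.4),.05)),rel((.5296,-.2984),-3.6,on_plane("side",(330+291/S2,325+90/S2),.05)))
print("flask",rel((.5629,.299),8.4,on_plane("scene",(430+180*.4,210+150*.4),.074)),rel((.5629,.294),8.4,on_plane("side",(180+220*.4,75+80*.4),.074)))
print("cruc",rel((.5629,.299),8.4,on_plane("scene",(430+148*.4,210+52*.4),.054)),rel((.5629,.294),8.4,on_plane("side",(180+115*.4,75+146*.4),.054)))
```

```text
jar [60.8  0.1] [58.5 -1.5]
flask [46.9 -2.2] [ 37.1 -12.9]
cruc [-49.9  -0. ] [-54.5  -5.1]
```

Run:
```python
from plant import workorder
print(workorder.close_job())
```

```text
the job is handed in; nothing more can be done
None
```

Both kits are made up and the job is handed in at about 33 s of robot time; the final pictures show every part upright in its bay, with the small flask and tall jar never touched, but no verdict was returned.

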